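# Fit the battery tray and start the bench fan

### The job

Take the sanding block out of the fan's battery dock and set it down on its base on the bench, clear of the dock; then turn the battery tray end for end and slide it, narrow end first, fully home in the dock's guide rails. Only when the tray is home, pull the starter box's spring knob out as far as it goes, hold it out for a good second, and let it go back to rest. Leave the other things on the bench where they are.

Things in the scene. Friction and masses are not known exactly. Their poses are not given: they have to be found in the camera images.
- dock: The fan's battery dock: low fixed metal cradle 155 x 124, open along the middle above, yaw within 0.2 rad of 0, left, centre or right on the bench. Origin at bench level, right under where the tray's origin is when home; +x points inward to the back stop (face at x = +65, 53 high). Floor 8 thick. Guide rails: inner faces y = +-48 from x = -55 to +17, then stepping in to +-35 up to the stop.
- dock_mouth (a point): Middle of the dock's open mouth, on its floor (dock x = -75, z = 8; the floor begins here). Flared lead-ins run from here to the rails. Axes as the dock's.
- dock_lips (a point): Point in the dock's middle at the height of the rails' tops (dock x = +17, where the rails step in; z = 35). The rails carry inward lips, 29 to 35 above the bench, over |y| above 39 (wide part) and above 28 (narrow part). So the tray goes in only by sliding along +x from the mouth, its underside 8 to 13 above the bench; it cannot be lowered in.
- tray: The battery tray: grey plastic, black cells and a carrying bar on top, 130 long (x), 90 wide, 78 high, 0.4 to 0.75 kg. Origin: centre of its underside. Base plate 16 thick: wide end 90 wide from x = -65 to +15, narrow end 64 wide from +15 to +65. Only the narrow end (+x) fits in the dock; it starts on the bench, turned within 0.9 rad of the wrong way round. Home: x axis along the dock's x.
- tray_bar (a point): The middle of the tray's carrying bar, 63 above the tray's underside, over its origin. The bar runs along the tray's x, 64 long, 12 thick (y), 15 up and 15 down from this point, on a post at each end. The cells beside it reach 34 above the underside. Axes as the tray's.
- tray_nose (a point): The middle of the tray's narrow end, on its underside (tray x = +65, y = 0, z = 0). It touches the dock's back stop when home. Axes as the tray's.
- sanding_block: Wooden hand sanding block left lying on the dock's floor between the rails, in the tray's way, its x within 0.2 rad of the dock's. Base 76 long (x), 50 wide, 14 high; on it a grip ridge along x, 60 long, 24 thick (y), up to 62 above the underside. 0.1 to 0.2 kg. Origin: centre of its underside.
- starter: The fan's starter box, fixed, grey, 110 x 110, front towards its -x, origin at the centre of its underside. Its top slopes 0.45 rad, falling to the front, from about 45 to 95 high. On it are the pull knob and, lower down, a small fixed dial (24 across, 10 high) and a lamp that are not used.
- pull_knob (a joint): How far the pull knob is drawn out along its axis, m: 0 = rest, 0.016 = fully out, at its stop. A spring pulls it back: 2 N at rest, rising to 8 N fully out; let go, it returns to 0 by itself.
- knob_head (a point): Middle of the pull knob's head, moving with it. Its z axis is the pull direction, square off the sloping face (up, leaning 0.45 rad towards the box's front); y as the box's. The head is a black mushroom 30 across, 12 below this point to 11 above, on a 12 thick stem; at rest this point is 30 off the face. Free on both sides in y.
- wrench: Bystander: steel wrench, lying along its x, 170 long, heads 38 wide, 8 high. Origin: the underside of its middle.
- screwdriver: Bystander: screwdriver, lying along its x, 180 long, handle (-x end) 26 thick. Origin: the underside of its middle.
- spray_can: Bystander: spray can, upright, 60 across, 180 high. Origin: centre of its underside.
- jar: Bystander: amber glass jar with a steel cap, 64 across, 80 high. Origin: centre of its underside.
- parts_tray: Bystander: empty grey parts tray, plain rectangle 130 x 90 x 30 high, without a carrying bar. Origin: centre of its underside.
- mug: Bystander: steel cup, 72 across, 85 high. Origin: centre of its underside.
- tape_roll: Bystander: roll of paper tape, lying flat, 90 across, 25 high. Origin: centre of its underside.
- hammer: Bystander: hammer, lying along its x, 260 long, 26 high, head (+x end) about 90 across. Origin: the underside of its middle.
There are look-alikes about, which are no part of the job. Leave any pink look-alike of the tray alone.

How it is judged:
By the outcome, as a careful person would: the job done as asked, in the order asked, and still so for the second after the job is handed in, with the robot touching nothing.
It also fails if it takes over 72 s, if anything falls off the work surface, if the arm or the gripper's body presses on something with over 40 N, if the wrist force passes 120 N, or if a joint passes its speed limit or range.

### The arm

A 6-joint arm with a two-finger parallel gripper is mounted at the origin on the work surface. World frame = base frame: x ahead of the robot, y to its left, z up, the work surface at z = 0. Lengths are in m, angles in degrees, forces in N, time in s.
With the tool pointing down it reaches from about 0.375 to 0.9 m from the base axis. Payload 3.1 kg.
Tool frame: the origin (TCP) lies on the centre line of the jaws, within the pads' length; the fingertips stand 11 mm ahead of it and the grasp point (between the pads) lies 8 mm behind it; z points along the fingers, y is the line along which they close (so a half turn about z gives the same grasp; the last joint's range is limited). The gripper opens to 87 mm and grips with 3 to 60 N. Pads are 19 mm wide; open, the fingers measure 117 mm over their backs; the gripper's body (75 mm by 190 mm) begins 51 mm behind the grasp point.
Start: joints at [64.028, 30.224, 82.088, -0, 67.689, -10.227], TCP at [0.17, 0.602, 0.234] pointing down, gripper open.
Joint ranges: [-176.69, 176.69], [-43.24, 126.21], [12.49, 139.97], [-82, 262], [0, 151.66], [-163.58, 163.58]. Speed limits (degrees/s): [159.86, 159.86, 180, 180, 180, 180].

### API

Orientations are given as a 3x3 rotation matrix whose columns are the frame's x, y, z axes.
In Python, from rig import * gives the robot as it stands.
- The arm moves only by the shell command python3 -m inch 'ROWS'. ROWS is JSON, a list of rows, each an object of numbers: "gripper": the opening in per cent of the stroke, from 0 (shut) to 100 (fully open); "dx", "dy", "dz": the shift along the tool's x, y, z in mm; "turn": the turn about the tool's z in rad. A call has 1 to 12 rows; each row is the pose to reach, as a shift and turn from the pose commanded when the call began, along the tool's axes at that moment; what a row does not reach only later rows make up. A row lasts 1/10 s, in which the tool goes at most 50 mm and 8.59 degrees, less where a joint would pass 70% of its speed; a pose out of reach is approached as far as the arm can. A call with a gripper value outside its range is refused whole. The fingers move at their own pace and stop on an object; the grip force is fixed at half the most. Time passes only in rows, so rows that repeat a pose let the fingers close. It gives the time, the measured TCP pose, the force and the opening at its end, in the units of the state.
- read_state(): the state, without advancing time (a new reading comes with each control period).
- capture(name): name is "side" or "top"; returns the picture (384x512x3 uint8, red, green, blue); there is no depth.
- get_calibration(name): a dict with "camera_matrix" (3x3 intrinsics, pixels), "world_to_cam" (4x4, takes a point from world to camera coordinates). Camera axes: x right, y down, z forward; pixel columns grow to the right and rows downward; lengths in m; the calibration is good to about 2 mm. A picture is of the moment at which its call begins. get_calibration takes no time and is no camera call.
- hand_in(): hands the job in, once; it reports no verdict.
Trained networks look in the newest picture that a camera, given by its name, has taken for a name from the list of things; names that differ only in an ending like _2 or _b are one class to them, and where a whole thing is asked for, a point or a joint stands for the part that bears it (a point fixed in the world has none). Each returns a list of dicts, best first, with "score" (0 to 1); they miss things now and then, are a little off and sometimes report something else, mostly with a low value. They report only what shows in the picture. A call takes as long as a camera call. They do not tell look-alikes from the thing itself.
- recognise(camera, query): "extent" ([centre column, centre row, width, height] in pixels, round what is visible of it).
The state is a dict: "time_s": time; "joint_positions": joint angles; "qvel": joint speeds; "tau": joint torques, N m; "position": TCP position; "tcp_rot": TCP orientation; "force": force on the tool from outside, world axes, zero at the start; "moment": the same for the moment, N m; "opening": opening from 0.0 (shut) to 1.0 (fully open).
Only numpy, scipy, OpenCV 4.12 (cv2) and the standard library are available. Lean on these libraries where they do the work, as an engineer would, in place of code of your own. Each camera call takes 0.05 s, during which the arm holds its last target. There are 200 camera calls.

## Working session

There is one attempt and no reset: what is moved stays moved. The work goes in short steps, Python scripts to look and compute and a shell command to move; the robot and the scene stay as the last step left them, time stands still between calls to the robot, and variables do not carry over. Pictures are saved under pics/ and viewed, on a budget of 10 in all, crops included, one or two more only if the job needs it, and the job is handed in when it is done.

```bash
mkdir -p pics; ls; python3 - <<'E'
from rig import *
import cv2,numpy as np
for n in("side","top"):
    im=capture(n); cv2.imwrite(f"pics/{n}0.png",cv2.resize(im[:,:,::-1],(800,600),interpolation=cv2.INTER_CUBIC))
    c=get_calibration(n); print(n,np.round(c["camera_matrix"],1).tolist(),np.round(c["world_to_cam"],3).tolist())
    for q in("tray","tray_bar","tray_nose","dock","sanding_block","starter","knob_head","parts_tray"):
        print(q,[(round(d["score"],2),np.round(d["extent"]).astype(int).tolist()) for d in recognise(n,q)][:4])
print(read_state())
E
```

```text
pics
side [[477.8, 0.0, 250.2], [0.0, 477.8, 191.0], [0.0, 0.0, 1.0]] [[-0.631, 0.776, -0.017, 0.334], [0.52, 0.406, -0.751, -0.162], [-0.576, -0.483, -0.66, 2.314], [0.0, 0.0, 0.0, 1.0]]
tray [(0.81, [314, 255, 40, 27]), (0.63, [334, 220, 33, 24]), (0.63, [383, 223, 22, 27])]
tray_bar [(0.73, [333, 221, 33, 30]), (0.69, [384, 224, 24, 30]), (0.6, [315, 255, 38, 27])]
tray_nose [(0.88, [314, 255, 35, 30]), (0.83, [334, 219, 34, 31]), (0.75, [382, 221, 25, 27]), (0.34, [287, 233, 33, 27])]
dock [(0.82, [240, 223, 44, 36]), (0.38, [394, 254, 22, 25]), (0.36, [313, 255, 43, 26])]
sanding_block [(0.74, [245, 217, 16, 20]), (0.73, [288, 233, 34, 23]), (0.31, [245, 248, 18, 44])]
starter [(0.96, [193, 187, 30, 32]), (0.24, [312, 257, 37, 24])]
knob_head []
parts_tray [(0.75, [162, 207, 31, 28]), (0.34, [289, 233, 30, 23])]
top [[441.4, 0.0, 261.2], [0.0, 441.4, 189.3], [0.0, 0.0, 1.0]] [[-0.036, -0.999, -0.004, -0.01], [-0.977, 0.036, -0.208, 0.515], [0.208, -0.003, -0.978, 1.464], [0.0, 0.0, 0.0, 1.0]]
tray [(0.83, [127, 280, 38, 48]), (0.81, [173, 245, 28, 46]), (0.64, [166, 188, 36, 41]
[... 485 characters left out ...]
  8.20874869e+01,  6.96742974e-04,
        6.76883962e+01, -1.02275155e+01]), 'qvel': array([ 0.10187057, -0.0392642 ,  0.02582045, -0.07795075, -0.00096083,
        0.00478254]), 'tau': array([-2.57226420e-04, -4.39991033e+01, -1.76991087e+01,  6.32602978e-02,
        5.03631576e-02, -2.16670799e-05]), 'position': array([0.16955253, 0.60154666, 0.23356906]), 'tcp_rot': array([[-9.62481887e-01,  2.71345936e-01,  8.43205841e-06],
       [ 2.71345936e-01,  9.62481886e-01,  4.29993991e-05],
       [ 3.55200872e-06,  4.36741476e-05, -9.99999999e-01]]), 'force': array([-0.5814474 ,  1.23939588,  0.49724408]), 'moment': array([ 0.03006128,  0.05534366, -0.05106108]), 'opening': 0.9998923603909683}
```

View pics/top0.png

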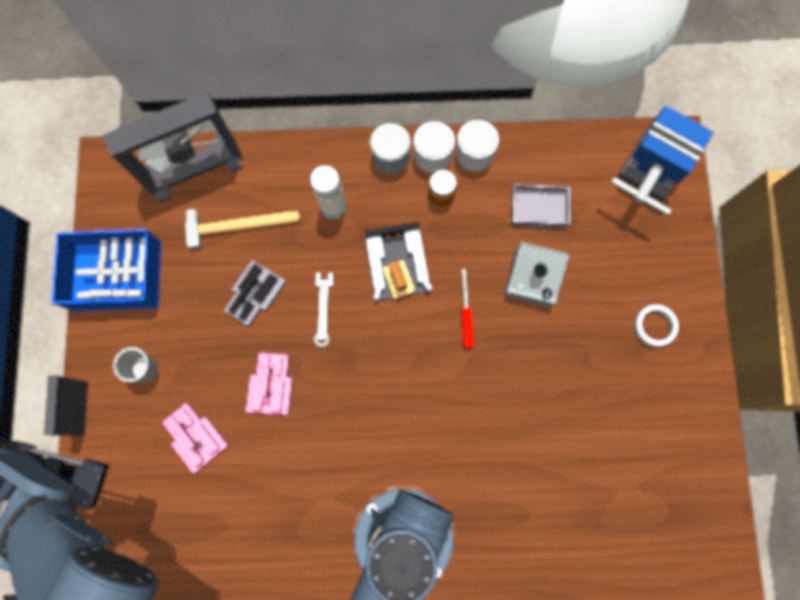

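View pics/side0.png

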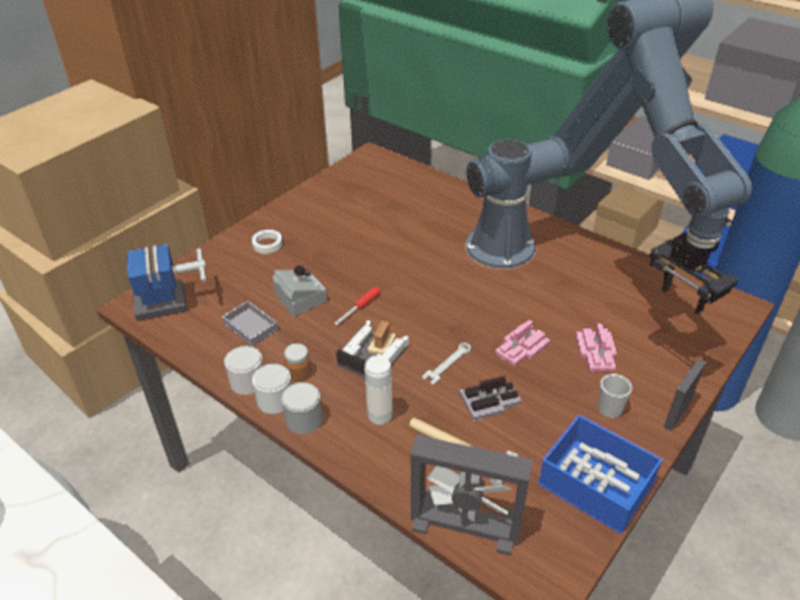

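Grey candidates: the barred tray at top-picture (255,293), and the plain parts tray at (541,206). Pink look-alikes are at (269,384) and (195,437). Only the first is grey with black cells and a bar, so I'll confirm it in a crop along with the block and starter.

```bash
cat > h.py <<'E'
from rig import *
import cv2,numpy as np
CAL={n:get_calibration(n) for n in("side","top")}
def proj(n,P):
    c=CAL[n];W=np.array(c["world_to_cam"]);P=np.atleast_2d(P)
    q=(P@W[:3,:3].T+W[:3,3])@np.array(c["camera_matrix"]).T
    return q[:,:2]/q[:,2:]
def unproj(n,uv,z):
    c=CAL[n];W=np.array(c["world_to_cam"]);K=np.array(c["camera_matrix"])
    d=W[:3,:3].T@np.linalg.solve(K,[uv[0],uv[1],1]);o=-W[:3,:3].T@W[:3,3]
    return o+d*(z-o[2])/d[2]
def crop(im,c,s,out):  # native centre, half size -> out px
    x,y=c; x0,y0=int(x-s),int(y-s)
    return cv2.resize(im[y0:y0+2*s,x0:x0+2*s,::-1],(out,out),interpolation=cv2.INTER_CUBIC),(x0,y0,out/(2*s))
def Tz(x,y,yaw,P): 
    c,s=np.cos(yaw),np.sin(yaw);P=np.atleast_2d(P)
    return np.c_[x+c*P[:,0]-s*P[:,1],y+s*P[:,0]+c*P[:,1],P[:,2]]
E
python3 - <<'E'
from h import *
t=capture("top");s=capture("side")
cr=[crop(t,(163,187),25,400),crop(t,(254,170),30,400),crop(t,(345,175),25,400),crop(s,(314,255),30,400),crop(s,(240,221),30,400),crop(s,(193,187),25,400)]
A=[np.asarray(c[0])[:300] if 0 else cv2.resize(c[0],(266,266)) for c in cr]
cv2.imwrite("pics/c1.png",np.vstack([np.hstack(A[:3]),np.hstack(A[3:])]))
for n,uv,z in(("top",(163,188),.04),("side",(314,255),.04),("top",(253,171),.02),("top",(253,180),.03),("side",(245,217),.04),("top",(347,174),.09),("side",(192,174),.09),("top",(206,198),0),("top",(299,197),0)):print(n,uv,unproj(n,uv,z).round(3))
E
```

```text
top (163, 188) [0.535 0.313 0.04 ]
side (314, 255) [0.566 0.34  0.04 ]
top (253, 171) [ 0.589 -0.001  0.02 ]
top (253, 180) [ 0.554 -0.001  0.03 ]
side (245, 217) [0.569 0.006 0.04 ]
top (347, 174) [ 0.549 -0.32   0.09 ]
side (192, 174) [ 0.544 -0.315  0.09 ]
top (206, 198) [0.502 0.169 0.   ]
top (299, 197) [ 0.493 -0.161  0.   ]
```

View pics/c1.png

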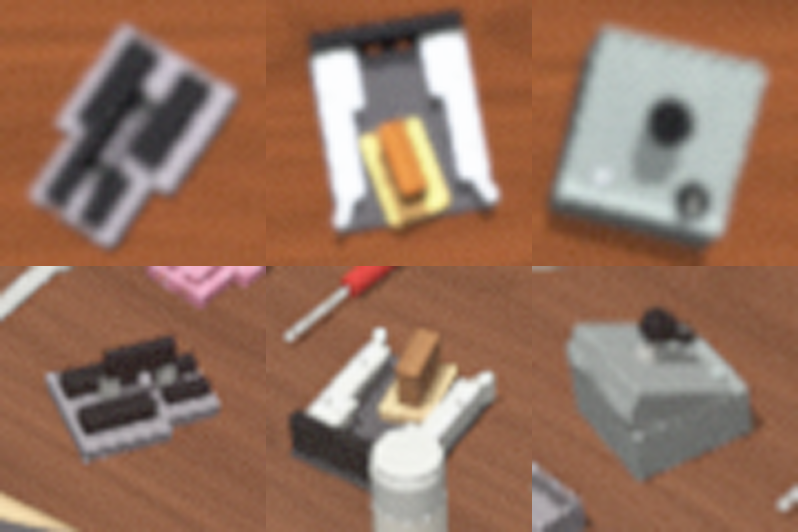

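Crop 1 confirms the tray: grey, black cells and a bar, with its narrow end toward the lower left. The dock holds the wooden block, and the starter's knob is at about (345,172) top and (191,172) side (native). Next I'll fit poses by silhouette.

```bash
cat > fit.py <<'E'
from h import *
from scipy.optimize import minimize
U=6
def box(x0,x1,y0,y1,z0,z1): return np.array([[x,y,z] for x in(x0,x1) for y in(y0,y1) for z in(z0,z1)])/1000
TRAY=[box(-65,15,-45,45,0,16),box(15,65,-32,32,0,16),box(-32,32,-6,6,48,78)]
DOCK=[box(-75,80,-62,62,0,8),box(65,80,-62,62,0,53)]+[box(-68,65,*s,0,35) for s in((48,62),(-62,-48))]
W=np.array([[x,y,z] for y in(-55,55) for x,z in((-55,0),(55,0),(55,95),(-55,45))])/1000
BLOCK=[box(-38,38,-25,25,0,14),box(-30,30,-12,12,0,62)]
def patch(n,im,c,s):
    x0,y0=int(c[0]-s),int(c[1]-s)
    return cv2.resize(im[y0:y0+2*s,x0:x0+2*s],None,fx=U,fy=U,interpolation=cv2.INTER_CUBIC),np.array([x0,y0])
def render(n,parts,p,off,sh,z=0):
    m=np.zeros(sh,np.uint8)
    for B in parts:
        q=(proj(n,Tz(*p,B+[0,0,z]))-off+.5)*U-.5
        cv2.fillConvexPoly(m,cv2.convexHull(np.round(q*16).astype(np.int32)),1,shift=4)
    return m
def mask(pt,kind="grey"):
    h=cv2.cvtColor(pt,cv2.COLOR_RGB2HSV).astype(int)
    m=(((h[...,1]<110)|(h[...,2]<60)) if kind=="grey" else (h[...,1]>80)&(h[...,2]>90)).astype(np.uint8)
    k,l,st,_=cv2.connectedComponentsWithStats(m); 
    if k>1:
        m=(l==1+np.argmax(st[1:,4])).astype(np.uint8)
    cs,_=cv2.findContours(m,cv2.RETR_EXTERNAL,cv2.CHAIN_APPROX_NONE)
    return cv2.drawContours(np.zeros_like(m),cs,-1,1,-1)
def fit(parts,p0,views,z=0):  # views: (cam,mask,off)
    def f(p): 
        return sum(1-(r&m).sum()/max(1,(r|m).sum()) for n,m,o in views for r in[render(n,parts,p,o,m.shape,z)])/len(views)
    best=None
    for d in(-.15,0,.15):
        s=np.array([p0[0],p0[1],p0[2]+d]);S=np.vstack([s,s+[.01,0,0],s+[0,.01,0],s+[0,0,.1]])
        r=minimize(f,s,method="Nelder-Mead",options=dict(initial_simplex=S,xatol=1e-4,fatol=1e-5))
        if best is None or r.fun<best.fun:best=r
    return best.x,best.fun
def draw(n,pt,parts,p,off,z=0,col=(0,255,0)):
    for B in parts:
        q=(proj(n,Tz(*p,B+[0,0,z]))-off+.5)*U
        cv2.polylines(pt,[cv2.convexHull(q.astype(np.int32))],True,col,1)
E
python3 - <<'E'
from fit import *
T=capture("top");S=capture("side");out=[]
for name,parts,p0,ct,cs,views in(("tray",TRAY,(.55,.325,2.54),(163,187),(314,255),"ts"),("dock",DOCK,(.575,0,.14),(254,170),(240,221),"t"),("starter",[W],(.55,-.32,-.15),(345,175),(193,187),"ts")):
    V=[]
    for n,im,c in(("top",T,ct),("side",S,cs)):
        pt,o=patch(n,im,c,28); V.append((n,mask(pt),o,pt))
    sets={"both":V,"top":V[:1],"side":V[1:]} if views=="ts" else {"top":V[:1]}
    for k,v in sets.items():
        p,e=fit(parts,p0,[x[:3] for x in v]); print(name,k,np.round(p,4),round(e,3))
        if k==list(sets)[0]: P=p
    for n,m,o,pt in V:
        pt=np.ascontiguousarray(pt[:,:,::-1]);draw(n,pt,parts,P,o); 
        cs_,_=cv2.findContours(m,cv2.RETR_EXTERNAL,cv2.CHAIN_APPROX_NONE);cv2.drawContours(pt,cs_,-1,(255,0,255),1);out.append(cv2.resize(pt,(266,266)))
cv2.imwrite("pics/f1.png",np.vstack([np.hstack(out[0::2]),np.hstack(out[1::2])]))
# knob triangulation
K=[]
for n,im,c in(("top",T,(345.6,172.6)),("side",S,(191.5,172.5))):
    g=im.max(2).astype(float);x0,y0=int(c[0])-6,int(c[1])-6
    w=np.clip(75-g[y0:y0+13,x0:x0+13],0,None);yy,xx=np.mgrid[y0:y0+13,x0:x0+13];K.append(((w*xx).sum()/w.sum(),(w*yy).sum()/w.sum()))
from scipy.optimize import least_squares
r=least_squares(lambda X:np.r_[proj("top",X)[0]-K[0],proj("side",X)[0]-K[1]],[.55,-.32,.09]);print("knob",K,r.x,r.fun)
E
```

```text
tray both [0.5426 0.3271 2.5526] 0.06
tray top [0.542  0.3271 2.5545] 0.081
tray side [0.5425 0.3271 2.5491] 0.038
dock top [ 0.5996 -0.0057  0.138 ] 0.179
starter both [ 0.5532 -0.3145 -0.2796] 0.058
starter top [ 0.5536 -0.3145 -0.2799] 0.038
starter side [ 0.5549 -0.3137 -0.2714] 0.075
knob [(np.float64(345.36973833902164), np.float64(172.79408418657565)), (np.float64(192.08053691275168), np.float64(173.43791946308724))] [ 0.55008483 -0.31090677  0.10043233] [-0.41102922  0.33512587 -0.66936057 -0.17663974]
```

View pics/f1.png

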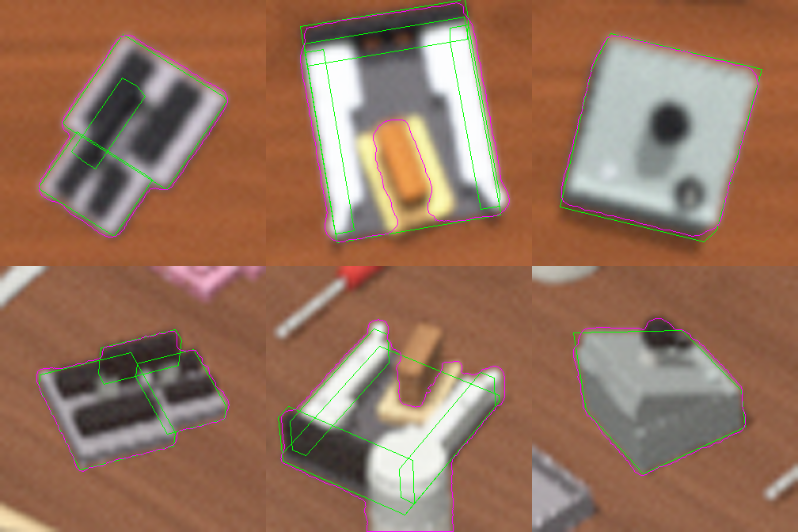

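```bash
cat > dockfit.py <<'E'
from fit import *
D2=[box(-75,80,-62,62,0,8),box(65,80,-62,62,0,53),box(-75,65,48,62,0,35),box(-75,65,-62,-48,0,35)]
hull=lambda m:cv2.fillConvexPoly(np.zeros_like(m),cv2.convexHull(cv2.findNonZero(m)),1)
def dock(T,S):
    pt,o=patch("top",T,(254,170),28);m=mask(pt);m=cv2.morphologyEx(m,cv2.MORPH_OPEN,np.ones((9,9)));m=hull(m)
    allp=[np.vstack(D2)]
    ps,os_=patch("side",S,(240,221),28)
    return allp,(pt,o,m),(ps,os_)
E
python3 - <<'E'
from dockfit import *
T=capture("top");S=capture("side")
# hull of everything isn't convex-hull of render parts in image? it is: hull of projections
A,(pt,o,m),(ps,os_)=dock(T,S)
p,e=fit(A,(.59,-.003,.138),[("top",m,o)]);print("dock",p.round(4),round(e,4))
# side mask minus can
ms=mask(ps)
c4=np.array([(357,130),(421,110),(455,210),(398,236)],float);c4[:,0]-=266;nat=c4/4.75+o-.5
w=np.array([unproj("top",x,.022) for x in nat]);print(w.round(3).tolist());c=w.mean(0);d=(w[0]+w[1]-w[2]-w[3])/2
print("block",c.round(4),np.arctan2(d[1],d[0]),np.linalg.norm(d),np.linalg.norm(w[0]-w[1]))
b=(c[0],c[1],np.arctan2(d[1],d[0]))
vis=[]
for n,q,oo in(("top",pt,o),("side",ps,os_)):
    q=np.ascontiguousarray(q[:,:,::-1]);draw(n,q,D2,p,oo);draw(n,q,BLOCK,b,oo,z=.008,col=(255,0,0));vis.append(cv2.resize(q,(400,400)))
cv2.imwrite("pics/f2.png",np.hstack(vis))
E
```

```text
dock [ 0.5991 -0.0054  0.1339] 0.073
[[0.598, 0.028, 0.022], [0.612, -0.021, 0.022], [0.534, -0.043, 0.022], [0.516, -0.0, 0.022]]
block [ 0.5648 -0.009   0.022 ] 0.3072046364612591 0.08371825142264257 0.05024261949519831
```

View pics/f2.png

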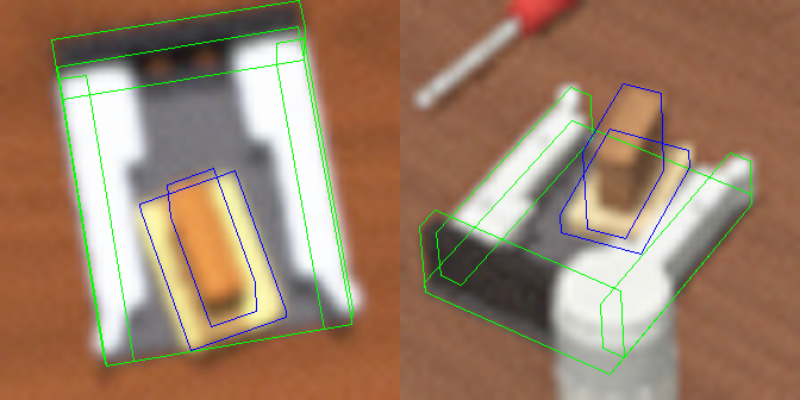

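```bash
cat > go.py <<'E'
import sys;from h import *
# x y z psi(deg, direction of tool y)
def go(x,y,z,psi):
    s=read_state();R=np.array(s["tcp_rot"]);d=R.T@(np.array([x,y,z])-s["position"])*1000
    cur=np.degrees(np.arctan2(R[1,1],R[0,1]));t=-np.radians((psi-cur+180)%360-180)
    print("t",round(s["time_s"],2),"pos",s["position"].round(4),"psi",cur.round(2),"j",s["joint_positions"].round(0),"F",s["force"].round(1),"op",round(s["opening"],3))
    print("dx %.1f dy %.1f dz %.1f turn %.3f"%(*d,t))
if __name__=="__main__": go(*map(float,sys.argv[1:]))
E
python3 go.py .564 -.007 .234 105
```

```text
t 1.2 pos [0.1695 0.6015 0.2336] psi 74.26 j [ 64.  30.  82.  -0.  68. -10.] F [-0.  -0.4 -0.2] op 1.001
dx -544.8 dy -478.7 dz -0.4 turn -0.537
```

```bash
python3 -m inch '[{"gripper":60,"dx":-360,"dy":-316,"turn":-0.537},{"gripper":60,"dx":-360,"dy":-316,"turn":-0.537},{"gripper":60,"dx":-360,"dy":-316,"turn":-0.537},{"gripper":60,"dx":-360,"dy":-316,"turn":-0.537},{"gripper":60,"dx":-360,"dy":-316,"turn":-0.537},{"gripper":60,"dx":-545,"dy":-479,"turn":-0.537},{"gripper":60,"dx":-545,"dy":-479,"turn":-0.537},{"gripper":60,"dx":-545,"dy":-479,"turn":-0.537},{"gripper":60,"dx":-545,"dy":-479,"turn":-0.537},{"gripper":60,"dx":-545,"dy":-479,"turn":-0.537},{"gripper":60,"dx":-545,"dy":-479,"turn":-0.537},{"gripper":60,"dx":-545,"dy":-479,"turn":-0.537}]'; python3 go.py .564 -.007 .120 105
```

```text
t 1.2 pos [0.1695 0.6015 0.2336] psi 74.26 j [ 64.  30.  82.  -0.  68. -10.] F [-0.  -0.4 -0.2] op 1.001
dx -544.8 dy -478.7 dz 113.6 turn -0.537invalid input
```

```bash
python3 -m inch '[{"gripper":60,"dx":-36,"dy":-32,"dz":0,"turn":-0.05}]'; echo; python3 go.py .564 -.007 .12 105; python3 -m inch --help | head -30
```

```text
time_s: 1.3
position: [0.1942, 0.5647, 0.2338]
tcp_rot: [[-0.976, 0.217, 0.001], [0.217, 0.976, 0.005], [0.0, 0.005, -1.0]]
force: [1.1, -0.9, 0.1]
opening: 0.962

t 1.3 pos [0.1942 0.5647 0.2338] psi 77.47 j [ 60.  28.  86.   0.  65. -17.] F [ 1.1 -0.9  0.1] op 0.962
dx -485.0 dy -478.4 dz 111.1 turn -0.480invalid input: not JSON, or not a number
```

```bash
python3 -m inch '[{"gripper":60,"dx":-480,"dy":-475,"dz":0,"turn":-0.48},{"gripper":60,"dx":-480,"dy":-475,"dz":0,"turn":-0.48},{"gripper":60,"dx":-480,"dy":-475,"dz":0,"turn":-0.48},{"gripper":60,"dx":-480,"dy":-475,"dz":0,"turn":-0.48},{"gripper":60,"dx":-480,"dy":-475,"dz":0,"turn":-0.48},{"gripper":60,"dx":-480,"dy":-475,"dz":0,"turn":-0.48},{"gripper":60,"dx":-480,"dy":-475,"dz":0,"turn":-0.48},{"gripper":60,"dx":-480,"dy":-475,"dz":0,"turn":-0.48},{"gripper":60,"dx":-480,"dy":-475,"dz":0,"turn":-0.48},{"gripper":60,"dx":-480,"dy":-475,"dz":0,"turn":-0.48},{"gripper":60,"dx":-480,"dy":-475,"dz":0,"turn":-0.48},{"gripper":60,"dx":-480,"dy":-475,"dz":0,"turn":-0.48}]'; echo; python3 go.py .564 -.007 .12 105
```

```text
time_s: 2.5
position: [0.5128, 0.0611, 0.2339]
tcp_rot: [[-0.968, -0.252, 0.001], [-0.252, 0.968, 0.0], [-0.001, -0.0, -1.0]]
force: [0.9, 1.1, -0.0]
opening: 0.599

t 2.5 pos [0.5128 0.0611 0.2339] psi 104.59 j [  -6.   22.   98.    0.   61. -110.] F [ 0.9  1.1 -0. ] op 0.599
dx -32.3 dy -78.8 dz 113.9 turn -0.007
```

```bash
python3 -m inch '[{"gripper":60,"dx":-31,"dy":-75,"dz":0,"turn":0},{"gripper":60,"dx":-31,"dy":-75,"dz":40,"turn":0},{"gripper":60,"dx":-31,"dy":-75,"dz":80,"turn":0},{"gripper":60,"dx":-31,"dy":-75,"dz":110,"turn":0},{"gripper":60,"dx":-31,"dy":-75,"dz":110,"turn":0},{"gripper":60,"dx":-31,"dy":-75,"dz":110,"turn":0}]'; echo; python3 go.py .564 -.007 .05 105; python3 - <<'E'
from h import *
a=[cv2.resize(crop(capture(n),c,24,400)[0],(400,400)) for n,c in(("top",(254,170)),("side",(242,212)))]
cv2.imwrite("pics/g1.png",np.hstack(a))
E
```

```text
time_s: 3.1
position: [0.5609, -0.0016, 0.1237]
tcp_rot: [[-0.968, -0.252, -0.0], [-0.252, 0.968, 0.0], [0.0, 0.0, -1.0]]
force: [-0.0, 0.2, 0.6]
opening: 0.597

t 3.1 pos [ 0.5609 -0.0016  0.1237] psi 104.62 j [ -12.   34.   97.    0.   49. -116.] F [-0.   0.2  0.6] op 0.597
dx -1.7 dy -6.0 dz 73.7 turn -0.007
```

View pics/g1.png

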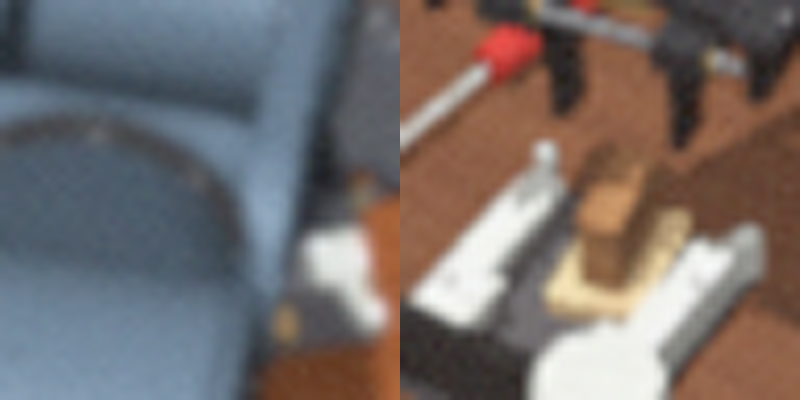

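Side picture: the jaws straddle the ridge (fingertips at crop (565,110) and (683,145), ridge top at about (620,185)). I'll descend and grip.

```bash
python3 -m inch '[{"gripper":60,"dx":-2,"dy":-4,"dz":30,"turn":0},{"gripper":60,"dx":-2,"dy":-4,"dz":60,"turn":0},{"gripper":60,"dx":-2,"dy":-4,"dz":74,"turn":0},{"gripper":60,"dx":-2,"dy":-4,"dz":74,"turn":0},{"gripper":0,"dx":-2,"dy":-4,"dz":74,"turn":0},{"gripper":0,"dx":-2,"dy":-4,"dz":74,"turn":0},{"gripper":0,"dx":-2,"dy":-4,"dz":74,"turn":0},{"gripper":0,"dx":-2,"dy":-4,"dz":74,"turn":0},{"gripper":0,"dx":-2,"dy":-4,"dz":74,"turn":0}]'; echo; python3 go.py .42 -.27 .12 105
```

```text
time_s: 4.1
position: [0.5644, -0.0053, 0.0504]
tcp_rot: [[-0.968, -0.253, 0.002], [-0.253, 0.968, -0.001], [-0.002, -0.001, -1.0]]
force: [-0.0, -0.2, 3.6]
opening: 0.283

t 4.1 pos [ 0.5644 -0.0053  0.0504] psi 104.64 j [ -12.   41.   99.   -0.   40. -116.] F [-0.  -0.2  3.6] op 0.283
dx 206.4 dy -219.7 dz -69.6 turn -0.006
```

```bash
python3 -m inch '[{"gripper":0,"dx":0,"dy":0,"dz":-30,"turn":0},{"gripper":0,"dx":0,"dy":0,"dz":-70,"turn":0},{"gripper":0,"dx":0,"dy":0,"dz":-100,"turn":0},{"gripper":0,"dx":0,"dy":0,"dz":-100,"turn":0},{"gripper":0,"dx":206,"dy":-220,"dz":-100,"turn":0.5},{"gripper":0,"dx":206,"dy":-220,"dz":-100,"turn":0.5},{"gripper":0,"dx":206,"dy":-220,"dz":-100,"turn":0.5},{"gripper":0,"dx":206,"dy":-220,"dz":-100,"turn":0.5},{"gripper":0,"dx":206,"dy":-220,"dz":-100,"turn":0.5},{"gripper":0,"dx":206,"dy":-220,"dz":-100,"turn":0.5},{"gripper":0,"dx":206,"dy":-220,"dz":-100,"turn":0.5},{"gripper":0,"dx":206,"dy":-220,"dz":-100,"turn":0.5}]'; echo; python3 go.py .42 -.27 .044 75
```

```text
time_s: 5.3
position: [0.4186, -0.2705, 0.1485]
tcp_rot: [[-0.969, 0.246, -0.001], [0.246, 0.969, 0.002], [0.002, 0.002, -1.0]]
force: [-0.9, 0.5, -1.7]
opening: 0.279

t 5.3 pos [ 0.4186 -0.2705  0.1485] psi 75.75 j [ -46.   28.  105.    0.   47. -122.] F [-0.9  0.5 -1.7] op 0.279
dx -1.4 dy 0.7 dz 104.5 turn 0.013
```

```bash
python3 -m inch '[{"gripper":0,"dx":0,"dy":0,"dz":40,"turn":0},{"gripper":0,"dx":0,"dy":0,"dz":80,"turn":0},{"gripper":0,"dx":0,"dy":0,"dz":98,"turn":0},{"gripper":0,"dx":0,"dy":0,"dz":102,"turn":0},{"gripper":0,"dx":0,"dy":0,"dz":105,"turn":0},{"gripper":0,"dx":0,"dy":0,"dz":106,"turn":0},{"gripper":0,"dx":0,"dy":0,"dz":106,"turn":0}]'; python3 -m inch '[{"gripper":40,"dx":0,"dy":0,"dz":0,"turn":0},{"gripper":60,"dx":0,"dy":0,"dz":0,"turn":0},{"gripper":60,"dx":0,"dy":0,"dz":0,"turn":0},{"gripper":60,"dx":0,"dy":0,"dz":0,"turn":0},{"gripper":60,"dx":0,"dy":0,"dz":-40,"turn":0},{"gripper":60,"dx":0,"dy":0,"dz":-80,"turn":0},{"gripper":60,"dx":0,"dy":0,"dz":-130,"turn":0},{"gripper":60,"dx":0,"dy":0,"dz":-150,"turn":0}]'; python3 go.py .5426 .3271 .19 56.25
```

```text
time_s: 6.0
position: [0.4206, -0.27, 0.0444]
tcp_rot: [[-0.97, 0.242, 0.001], [0.242, 0.97, -0.001], [-0.002, -0.001, -1.0]]
force: [0.5, 0.4, -1.8]
opening: 0.273
time_s: 6.8
position: [0.4213, -0.2713, 0.1977]
tcp_rot: [[-0.97, 0.242, 0.005], [0.242, 0.97, -0.005], [-0.006, -0.004, -1.0]]
force: [-0.1, -0.5, 0.1]
opening: 0.597
t 6.8 pos [ 0.4213 -0.2713  0.1977] psi 75.98 j [ -46.   24.  102.   -0.   54. -122.] F [-0.1 -0.5  0.1] op 0.597
dx 27.4 dy 610.0 dz 5.2 turn 0.344
```

```bash
python3 -m inch '[{"gripper":60,"dx":27,"dy":610,"dz":5,"turn":0.344},{"gripper":60,"dx":27,"dy":610,"dz":5,"turn":0.344},{"gripper":60,"dx":27,"dy":610,"dz":5,"turn":0.344},{"gripper":60,"dx":27,"dy":610,"dz":5,"turn":0.344},{"gripper":60,"dx":27,"dy":610,"dz":5,"turn":0.344},{"gripper":60,"dx":27,"dy":610,"dz":5,"turn":0.344},{"gripper":60,"dx":27,"dy":610,"dz":5,"turn":0.344},{"gripper":60,"dx":27,"dy":610,"dz":5,"turn":0.344},{"gripper":60,"dx":27,"dy":610,"dz":5,"turn":0.344},{"gripper":60,"dx":27,"dy":610,"dz":5,"turn":0.344},{"gripper":60,"dx":27,"dy":610,"dz":5,"turn":0.344},{"gripper":60,"dx":27,"dy":610,"dz":5,"turn":0.344}]'; python3 -m inch '[{"gripper":60,"dx":0,"dy":0,"dz":0,"turn":0},{"gripper":60,"dx":0,"dy":0,"dz":0,"turn":0}]' >/dev/null;python3 go.py .5426 .3271 .055 56.25
python3 - <<'E'
from dockfit import *
T=capture("top");S=capture("side")
A,(pt,o,m),(ps,os_)=dock(T,S)
p,e=fit(A,(.597,-.005,.134),[("top",m,o)]);print("dock",p.round(4),round(e,4))
# rectify to plane z=.035 : 0.25 mm... dock frame grid 0.5mm
x,y,th=p;g=np.arange(-90,95,.5)/1000;h=np.arange(-80,80.1,.5)/1000
def rect(n,im,z):
    X,Y=np.meshgrid(g,h,indexing="ij");P=Tz(x,y,th,np.c_[X.ravel(),Y.ravel(),np.full(X.size,z)]);q=proj(n,P).astype(np.float32)
    return cv2.remap(im,q[:,0].reshape(X.shape),q[:,1].reshape(X.shape),cv2.INTER_CUBIC)
r=rect("top",T,.035);rs=rect("side",S,.035)
w=r.min(2).astype(float)
for X in(-45,-30,-15,0,10,25,35,45,55):
    row=w[int((X+90)*2)-4:int((X+90)*2)+5].mean(0);b=(row>150);i=np.flatnonzero(np.diff(b.astype(int)));print(X,[round(-80+(k+.5)*.5,1) for k in i])
cv2.imwrite("pics/r1.png",np.hstack([np.ascontiguousarray(a[::-1,::-1,::-1]) for a in(r,rs)]))
E
```

```text
time_s: 8.0
position: [0.5375, 0.311, 0.1887]
tcp_rot: [[-0.832, 0.555, -0.0], [0.555, 0.832, -0.0], [-0.0, -0.0, -1.0]]
force: [0.6, -0.1, 0.2]
opening: 0.593
t 8.2 pos [0.5369 0.3098 0.1882] psi 56.42 j [ 20.  33.  85.  -0.  62. -37.] F [-0.3 -1.1 -0.9] op 0.598
dx 4.8 dy 17.8 dz 133.2 turn 0.003
dock [ 0.5988 -0.0046  0.1298] 0.0727
-45 [np.float64(-65.2), np.float64(-36.2), np.float64(32.2), np.float64(62.2)]
-30 [np.float64(-64.8), np.float64(-35.8), np.float64(32.8), np.float64(61.8)]
-15 [np.float64(-64.8), np.float64(-36.2), np.float64(32.8), np.float64(62.2)]
0 [np.float64(-64.8), np.float64(-35.8), np.float64(32.2), np.float64(62.2)]
10 [np.float64(-64.2), np.float64(-36.2), np.float64(33.8), np.float64(62.2)]
25 [np.float64(-64.2), np.float64(-25.2), np.float64(22.2), np.float64(62.8)]
35 [np.float64(-64.2), np.float64(-24.2), np.float64(22.2), np.float64(62.8)]
45 [np.float64(-64.2), np.float64(-24.8), np.float64(22.8), np.float64(62.8)]
55 [np.float64(-64.2), np.float64(-24.8), np.float64(23.8), np.float64(62.8)]
```

View pics/r1.png

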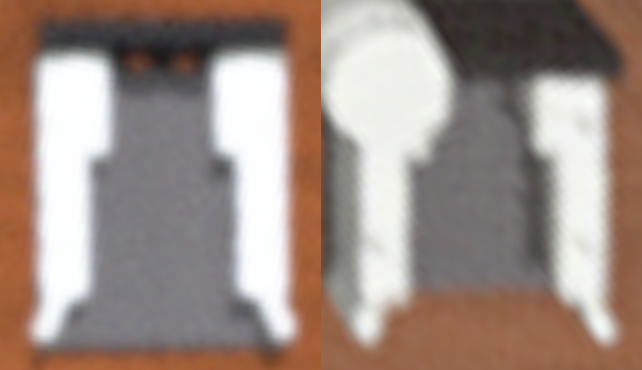

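Rectified view: the rails' centreline is about 1 mm off my fit, so dock ≈ (0.598, -0.0055), yaw 0.136. The floor is clear. Now I'll take the tray's bar.

```bash
python3 -m inch '[{"gripper":60,"dx":5,"dy":17,"dz":40,"turn":0},{"gripper":60,"dx":5,"dy":17,"dz":80,"turn":0},{"gripper":60,"dx":5,"dy":17,"dz":115,"turn":0},{"gripper":60,"dx":5,"dy":17,"dz":133,"turn":0},{"gripper":60,"dx":5,"dy":17,"dz":133,"turn":0},{"gripper":0,"dx":5,"dy":17,"dz":133,"turn":0},{"gripper":0,"dx":5,"dy":17,"dz":133,"turn":0},{"gripper":0,"dx":5,"dy":17,"dz":133,"turn":0},{"gripper":0,"dx":5,"dy":17,"dz":133,"turn":0},{"gripper":0,"dx":5,"dy":17,"dz":133,"turn":0},{"gripper":0,"dx":5,"dy":17,"dz":133,"turn":0},{"gripper":0,"dx":5,"dy":17,"dz":133,"turn":0}]'; python3 -m inch '[{"gripper":0,"dx":0,"dy":0,"dz":-20,"turn":0},{"gripper":0,"dx":0,"dy":0,"dz":-40,"turn":0},{"gripper":0,"dx":0,"dy":0,"dz":-70,"turn":0},{"gripper":0,"dx":0,"dy":0,"dz":-100,"turn":0},{"gripper":0,"dx":0,"dy":0,"dz":-100,"turn":0},{"gripper":0,"dx":0,"dy":0,"dz":-100,"turn":0}]'; python3 go.py .42 -.03 .155 -82.2
```

```text
time_s: 9.5
position: [0.5423, 0.3252, 0.0561]
tcp_rot: [[-0.832, 0.555, -0.001], [0.555, 0.832, -0.001], [0.0, -0.002, -1.0]]
force: [-2.2, -4.0, 5.5]
opening: 0.135
time_s: 10.1
position: [0.5422, 0.3259, 0.1545]
tcp_rot: [[-0.832, 0.555, -0.001], [0.555, 0.832, -0.0], [0.001, -0.001, -1.0]]
force: [-0.9, 0.2, -7.7]
opening: 0.135
t 10.1 pos [0.5422 0.3259 0.1545] psi 56.27 j [ 21.  36.  85.   0.  59. -35.] F [-0.9  0.2 -7.7] op 0.135
dx -96.0 dy -363.8 dz -0.3 turn 2.417
```

```bash
python3 -m inch '[{"gripper":0,"dx":-23,"dy":-85,"dz":0,"turn":0.4},{"gripper":0,"dx":-23,"dy":-85,"dz":0,"turn":0.4},{"gripper":0,"dx":-23,"dy":-85,"dz":0,"turn":0.4},{"gripper":0,"dx":-96,"dy":-360,"dz":0,"turn":1.4},{"gripper":0,"dx":-96,"dy":-360,"dz":0,"turn":1.4},{"gripper":0,"dx":-96,"dy":-360,"dz":0,"turn":1.4},{"gripper":0,"dx":-96,"dy":-360,"dz":0,"turn":1.4},{"gripper":0,"dx":-96,"dy":-360,"dz":0,"turn":1.4},{"gripper":0,"dx":-96,"dy":-360,"dz":0,"turn":1.4},{"gripper":0,"dx":-96,"dy":-360,"dz":0,"turn":1.4},{"gripper":0,"dx":-96,"dy":-360,"dz":0,"turn":1.4},{"gripper":0,"dx":-96,"dy":-360,"dz":0,"turn":1.4}]'; python3 go.py .4246 -.0292 .155 -82.2
```

```text
time_s: 11.3
position: [0.4219, -0.0263, 0.1546]
tcp_rot: [[0.404, 0.915, -0.003], [0.915, -0.404, 0.001], [-0.0, -0.003, -1.0]]
force: [0.1, -0.6, -6.6]
opening: 0.137
t 11.3 pos [ 0.4219 -0.0263  0.1546] psi -23.84 j [-19.  23. 115.   0.  42.   5.] F [ 0.1 -0.6 -6.6] op 0.137
dx -1.6 dy 3.6 dz -0.4 turn 1.019
```

```bash
python3 -m inch '[{"gripper":0,"dx":-1,"dy":3,"dz":0,"turn":0.3},{"gripper":0,"dx":-1,"dy":3,"dz":0,"turn":0.6},{"gripper":0,"dx":-1,"dy":3,"dz":0,"turn":0.9},{"gripper":0,"dx":-1,"dy":3,"dz":0,"turn":1.02},{"gripper":0,"dx":-1,"dy":3,"dz":0,"turn":1.02},{"gripper":0,"dx":-1,"dy":3,"dz":0,"turn":1.02},{"gripper":0,"dx":-1,"dy":3,"dz":0,"turn":1.02},{"gripper":0,"dx":-1,"dy":3,"dz":0,"turn":1.02},{"gripper":0,"dx":-1,"dy":3,"dz":30,"turn":1.02},{"gripper":0,"dx":-1,"dy":3,"dz":60,"turn":1.02},{"gripper":0,"dx":-1,"dy":3,"dz":60,"turn":1.02},{"gripper":0,"dx":-1,"dy":3,"dz":60,"turn":1.02}]'; python3 go.py .4246 -.0292 .0665 -82.2
python3 - <<'E'
from fit import *
T=capture("top");S=capture("side");v=[]
d=(.598,-.0055,.136)
s=read_state();R=s["tcp_rot"];P=s["position"];tp=(P[0],P[1],np.arctan2(-R[0,1]*-1*0+R[1,0],R[0,0]));print(tp)
z=P[2]-.0561
for n,im,c in(("top",T,(254,195)),("side",S,(262,205))):
    q,o=patch(n,im,c,36);q=np.ascontiguousarray(q[:,:,::-1]);draw(n,q,TRAY,tp,o,z,(255,0,0));draw(n,q,DOCK,d,o);v.append(cv2.resize(q,(400,400)))
cv2.imwrite("pics/t1.png",np.hstack(v))
E
```

```text
time_s: 12.5
position: [0.4248, -0.0283, 0.0954]
tcp_rot: [[0.991, 0.136, -0.002], [0.136, -0.991, 0.001], [-0.002, -0.001, -1.0]]
force: [0.6, -1.1, -7.4]
opening: 0.137
t 12.5 pos [ 0.4248 -0.0283  0.0954] psi -82.21 j [-19.  30. 117.   0.  33.  63.] F [ 0.6 -1.1 -7.4] op 0.137
dx -0.3 dy 0.9 dz 28.9 turn -0.000
(np.float64(0.42616156972193114), np.float64(-0.028896421270840602), np.float64(0.13466660706122424))
```

View pics/t1.png

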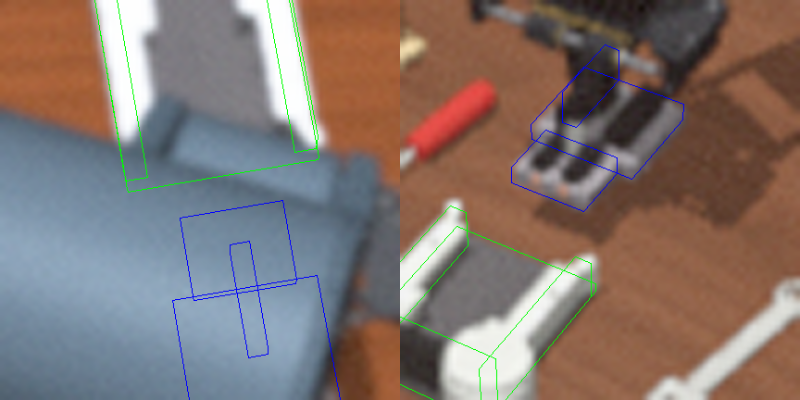

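```bash
python3 -m inch '[{"gripper":0,"dx":0,"dy":0.5,"dz":15,"turn":0},{"gripper":0,"dx":0,"dy":0.5,"dz":29,"turn":0},{"gripper":0,"dx":0,"dy":0.5,"dz":29,"turn":0},{"gripper":0,"dx":15,"dy":0.5,"dz":29,"turn":0},{"gripper":0,"dx":30,"dy":0.5,"dz":29,"turn":0},{"gripper":0,"dx":45,"dy":0.5,"dz":29,"turn":0},{"gripper":0,"dx":60,"dy":0.5,"dz":29,"turn":0},{"gripper":0,"dx":75,"dy":0.5,"dz":29,"turn":0},{"gripper":0,"dx":85,"dy":0.5,"dz":29,"turn":0},{"gripper":0,"dx":85,"dy":0.5,"dz":29,"turn":0}]'; python3 go.py .598 -.0055 .0665 -82.2;python3 go.py .598 -.0055 .0665 -82.2
```

```text
time_s: 13.6
position: [0.5121, -0.0185, 0.068]
tcp_rot: [[0.991, 0.133, 0.005], [0.133, -0.991, -0.001], [0.005, 0.002, -1.0]]
force: [-0.8, -0.1, -7.0]
opening: 0.13
t 13.6 pos [ 0.5121 -0.0185  0.068 ] psi -82.34 j [-15.  37. 106.   0.  37.  68.] F [-0.8 -0.1 -7. ] op 0.13
dx 86.8 dy -1.4 dz 2.0 turn -0.002
t 13.6 pos [ 0.5121 -0.0185  0.068 ] psi -82.34 j [-15.  37. 106.   0.  37.  68.] F [-0.8 -0.1 -7. ] op 0.13
dx 86.8 dy -1.4 dz 2.0 turn -0.002
```

```bash
python3 -m inch '[{"gripper":0,"dx":10,"dy":-0.7,"dz":0.5,"turn":0},{"gripper":0,"dx":20,"dy":-0.7,"dz":0.5,"turn":0},{"gripper":0,"dx":28,"dy":-0.7,"dz":0.5,"turn":0},{"gripper":0,"dx":36,"dy":-0.7,"dz":0.5,"turn":0},{"gripper":0,"dx":44,"dy":-0.7,"dz":0.5,"turn":0},{"gripper":0,"dx":52,"dy":-0.7,"dz":0.5,"turn":0},{"gripper":0,"dx":52,"dy":-0.7,"dz":0.5,"turn":0}]'; python3 go.py .598 -.0055 .0665 -82.2
```

```text
time_s: 14.3
position: [0.5619, -0.0104, 0.0664]
tcp_rot: [[0.991, 0.132, 0.001], [0.132, -0.991, 0.0], [0.001, 0.0, -1.0]]
force: [-0.1, 0.3, -2.1]
opening: 0.137
t 14.3 pos [ 0.5619 -0.0104  0.0664] psi -82.39 j [-12.  39.  99.   0.  42.  70.] F [-0.1  0.3 -2.1] op 0.137
dx 36.4 dy -0.1 dz -0.0 turn -0.003
```

```bash
python3 -m inch '[{"gripper":0,"dx":7,"dy":0,"dz":-0.5,"turn":0},{"gripper":0,"dx":14,"dy":0,"dz":-0.5,"turn":0},{"gripper":0,"dx":21,"dy":0,"dz":-0.5,"turn":0},{"gripper":0,"dx":27,"dy":0,"dz":-0.5,"turn":0},{"gripper":0,"dx":31,"dy":0,"dz":-0.5,"turn":0},{"gripper":0,"dx":33,"dy":0,"dz":-0.5,"turn":0},{"gripper":0,"dx":33,"dy":0,"dz":-0.5,"turn":0}]'; python3 go.py .598 -.0055 .0665 -82.2
```

```text
time_s: 15.0
position: [0.5942, -0.0062, 0.0668]
tcp_rot: [[0.991, 0.132, 0.001], [0.132, -0.991, -0.0], [0.001, 0.0, -1.0]]
force: [-0.7, 0.5, -1.8]
opening: 0.136
t 15.0 pos [ 0.5942 -0.0062  0.0668] psi -82.39 j [-11.  41.  94.   0.  45.  71.] F [-0.7  0.5 -1.8] op 0.136
dx 3.9 dy -0.2 dz 0.3 turn -0.003
```

Push gently until the stop is felt.

```bash
python3 -m inch '[{"gripper":0,"dx":1.5,"dy":0,"dz":0,"turn":0},{"gripper":0,"dx":3,"dy":0,"dz":0,"turn":0},{"gripper":0,"dx":4,"dy":0,"dz":0,"turn":0},{"gripper":0,"dx":4,"dy":0,"dz":0,"turn":0}]';python3 -m inch '[{"gripper":0,"dx":1,"dy":0,"dz":0,"turn":0},{"gripper":0,"dx":2,"dy":0,"dz":0,"turn":0},{"gripper":0,"dx":2,"dy":0,"dz":0,"turn":0}]'
```

```text
time_s: 15.4
position: [0.5976, -0.0056, 0.0667]
tcp_rot: [[0.991, 0.132, -0.0], [0.132, -0.991, 0.0], [-0.0, -0.0, -1.0]]
force: [-1.9, 0.2, -2.3]
opening: 0.135
time_s: 15.7
position: [0.5998, -0.0054, 0.0667]
tcp_rot: [[0.991, 0.132, 0.0], [0.132, -0.991, 0.0], [0.0, -0.0, -1.0]]
force: [-1.1, -0.8, -3.1]
opening: 0.134
```

```bash
for i in 1 2; do python3 -m inch '[{"gripper":0,"dx":1,"dy":0,"dz":0,"turn":0},{"gripper":0,"dx":2,"dy":0,"dz":0,"turn":0},{"gripper":0,"dx":2,"dy":0,"dz":0,"turn":0}]'|sed -n '2p;4p'; done
```

```text
position: [0.6004, -0.0052, 0.0665]
force: [-5.0, -1.2, -1.1]
position: [0.6007, -0.005, 0.0662]
force: [-6.8, -2.4, -0.0]
```

```bash
python3 -m inch '[{"gripper":0,"dx":2,"dy":0,"dz":1,"turn":0},{"gripper":0,"dx":4,"dy":0,"dz":2,"turn":0},{"gripper":0,"dx":4,"dy":0,"dz":2.5,"turn":0},{"gripper":0,"dx":4,"dy":0,"dz":2.5,"turn":0}]'|sed -n '2p;4p'; python3 -m inch '[{"gripper":0,"dx":-4,"dy":0,"dz":0,"turn":0},{"gripper":20,"dx":-5,"dy":0,"dz":0,"turn":0},{"gripper":50,"dx":-5,"dy":0,"dz":0,"turn":0},{"gripper":50,"dx":-5,"dy":0,"dz":0,"turn":0},{"gripper":50,"dx":-5,"dy":0,"dz":0,"turn":0},{"gripper":50,"dx":-5,"dy":0,"dz":-40,"turn":0},{"gripper":50,"dx":-5,"dy":0,"dz":-80,"turn":0},{"gripper":50,"dx":-5,"dy":0,"dz":-120,"turn":0}]'|sed -n '2p;4p'; python3 go.py .53 -.2 .22 -106
```

```text
position: [0.6017, -0.0047, 0.0652]
force: [-15.1, -3.4, 12.5]
position: [0.603, -0.005, 0.1852]
force: [-0.3, -0.5, -1.2]
t 17.5 pos [ 0.603  -0.005   0.1852] psi -82.4 j [-11.  32.  88.   0.  60.  71.] F [-0.3 -0.5 -1.2] op 0.497
dx -98.1 dy 183.7 dz -34.8 turn 0.412
```

```bash
python3 -m inch '[{"gripper":50,"dx":-98,"dy":184,"dz":-35,"turn":0.412},{"gripper":50,"dx":-98,"dy":184,"dz":-35,"turn":0.412},{"gripper":50,"dx":-98,"dy":184,"dz":-35,"turn":0.412},{"gripper":50,"dx":-98,"dy":184,"dz":-35,"turn":0.412},{"gripper":50,"dx":-98,"dy":184,"dz":-35,"turn":0.412},{"gripper":50,"dx":-98,"dy":184,"dz":-35,"turn":0.412}]' >/dev/null
python3 - <<'E'
from fit import *
from scipy.optimize import least_squares
K=[(345.37,172.79),(192.08,173.44)];sp=(.5532,-.3145,-.2796)
def H(q): return Tz(*sp,[[q[0]-.01305,q[1],.0716+.483*q[0]+.027]])
r=least_squares(lambda q:np.r_[proj("top",H(q))[0]-K[0],proj("side",H(q))[0]-K[1]],[0,0]);print("knob",H(r.x),r.x,r.fun)
T=capture("top");S=capture("side");v=[];d=(.5995,-.0053,.133)
for n,im,c in(("top",T,(254,172)),("side",S,(242,221))):
    q,o=patch(n,im,c,28);q=np.ascontiguousarray(q[:,:,::-1]);draw(n,q,TRAY,d,o,.008,(255,0,0));draw(n,q,DOCK[1:2],d,o);v.append(cv2.resize(q,(400,400)))
cv2.imwrite("pics/d1.png",np.hstack(v))
E
python3 go.py .547 -.3115 .160 -106
```

```text
knob [[ 0.54986081 -0.31016762  0.10277548]] [0.00864488 0.00324261] [-0.49959741  0.24101535 -0.56413754 -0.55624715]
t 18.2 pos [ 0.53   -0.1995  0.2189] psi -106.01 j [-32.  27.  92.   0.  62.  74.] F [-0.4 -0.1 -0.3] op 0.497
dx 47.3 dy 103.0 dz 58.8 turn -0.000
```

View pics/d1.png

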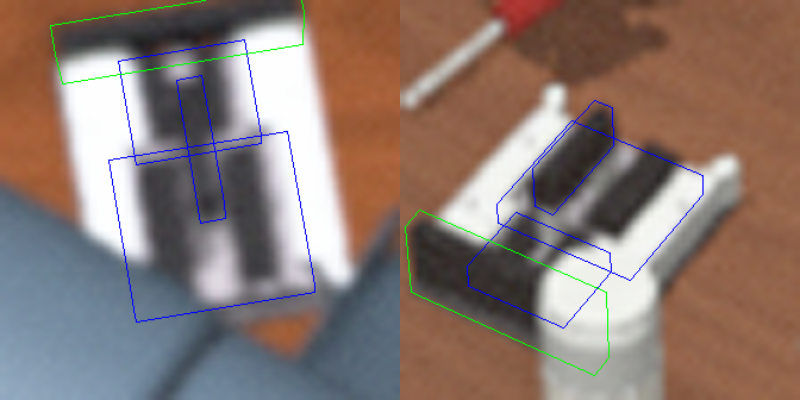

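Side and top crops show the tray in the dock with its nose at the back stop. TCP plus grasp offset gives x ≈ 0.602 against a dock estimate of 0.598–0.599, and it stalled at 15 N, so it's home. Next, the knob.

```bash
python3 -m inch '[{"gripper":62,"dx":50,"dy":103,"dz":30,"turn":0},{"gripper":62,"dx":50,"dy":103,"dz":40,"turn":0},{"gripper":62,"dx":50,"dy":103,"dz":50,"turn":0},{"gripper":62,"dx":50,"dy":103,"dz":70,"turn":0},{"gripper":62,"dx":50,"dy":103,"dz":70,"turn":0},{"gripper":62,"dx":50,"dy":103,"dz":70,"turn":0}]' >/dev/null
python3 go.py .5495 -.3107 .0935 -106;python3 - <<'E'
from h import *
v=[crop(capture(n),c,24,400)[0] for n,c in(("top",(345,172)),("side",(193,172)))]
cv2.imwrite("pics/k1.png",np.hstack(v))
E
```

```text
t 18.8 pos [ 0.5499 -0.3109  0.1486] psi -105.86 j [-40.  37.  85.   0.  58.  66.] F [ 0.2 -0.9  0.3] op 0.618
dx -0.3 dy -0.0 dz 55.1 turn 0.002
```

View pics/k1.png

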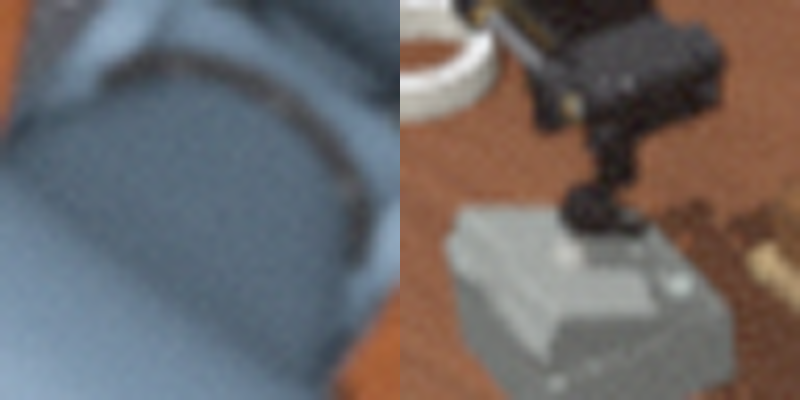

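```bash
python3 -m inch '[{"gripper":62,"dx":-1,"dy":0,"dz":20,"turn":0},{"gripper":62,"dx":-1,"dy":0,"dz":40,"turn":0},{"gripper":62,"dx":-1,"dy":0,"dz":55,"turn":0},{"gripper":62,"dx":-1,"dy":0,"dz":55,"turn":0}]'|sed -n '2p;4,5p';python3 -m inch '[{"gripper":40,"dx":0,"dy":0,"dz":0,"turn":0},{"gripper":0,"dx":0,"dy":0,"dz":0,"turn":0},{"gripper":0,"dx":0,"dy":0,"dz":0,"turn":0},{"gripper":0,"dx":0,"dy":0,"dz":0,"turn":0},{"gripper":0,"dx":0,"dy":0,"dz":0,"turn":0},{"gripper":0,"dx":0,"dy":0,"dz":0,"turn":0}]'
```

```text
position: [0.5478, -0.3115, 0.093]
force: [-0.2, 0.0, -0.4]
opening: 0.624
time_s: 19.9
position: [0.5488, -0.3134, 0.095]
tcp_rot: [[0.961, -0.276, 0.001], [-0.276, -0.961, -0.001], [0.001, 0.001, -1.0]]
force: [-0.6, -0.8, 3.4]
opening: 0.333
```

```bash
python3 -m inch '[{"gripper":0,"dx":-1.7,"dy":0,"dz":-3.6,"turn":0},{"gripper":0,"dx":-3.5,"dy":0,"dz":-7.2,"turn":0},{"gripper":0,"dx":-5.2,"dy":0,"dz":-10.8,"turn":0},{"gripper":0,"dx":-7,"dy":0,"dz":-14.4,"turn":0},{"gripper":0,"dx":-7,"dy":0,"dz":-14.4,"turn":0}]'|sed -n '2p;4,5p';python3 -m inch '[{"gripper":0,"dx":-0.9,"dy":0,"dz":-1.8,"turn":0},{"gripper":0,"dx":-0.9,"dy":0,"dz":-1.8,"turn":0}]'|sed -n '2p;4,5p'
```

```text
position: [0.5424, -0.3114, 0.1088]
force: [5.2, -3.1, -5.7]
opening: 0.333
position: [0.542, -0.3113, 0.1096]
force: [6.3, -3.0, -10.2]
opening: 0.332
```

```bash
python3 -m inch '[{"gripper":0,"dx":-0.5,"dy":0,"dz":-1,"turn":0},{"gripper":0,"dx":-0.5,"dy":0,"dz":-1,"turn":0},{"gripper":0,"dx":-0.5,"dy":0,"dz":-1,"turn":0},{"gripper":0,"dx":-0.5,"dy":0,"dz":-1,"turn":0},{"gripper":0,"dx":-0.5,"dy":0,"dz":-1,"turn":0},{"gripper":0,"dx":-0.5,"dy":0,"dz":-1,"turn":0}]'|sed -n '2p;4,5p'
python3 - <<'E'
from h import *
v=[crop(capture(n),c,24,400)[0] for n,c in(("side",(193,172)),("side",(240,221)))]
cv2.imwrite("pics/k2.png",np.hstack(v))
E
python3 -m inch '[{"gripper":0,"dx":0,"dy":0,"dz":0,"turn":0},{"gripper":0,"dx":0,"dy":0,"dz":0,"turn":0},{"gripper":0,"dx":0,"dy":0,"dz":0,"turn":0},{"gripper":0,"dx":0,"dy":0,"dz":0,"turn":0},{"gripper":0,"dx":0,"dy":0,"dz":0,"turn":0},{"gripper":0,"dx":0,"dy":0,"dz":0,"turn":0},{"gripper":0,"dx":0,"dy":0,"dz":0,"turn":0},{"gripper":0,"dx":0,"dy":0,"dz":0,"turn":0},{"gripper":0,"dx":0,"dy":0,"dz":0,"turn":0},{"gripper":0,"dx":0,"dy":0,"dz":0,"turn":0}]'|sed -n '2p;4,5p'
```

```text
position: [0.542, -0.3113, 0.1097]
force: [9.0, -4.3, -15.6]
opening: 0.332
position: [0.542, -0.3113, 0.1097]
force: [8.3, -4.2, -14.7]
opening: 0.33
```

View pics/k2.png

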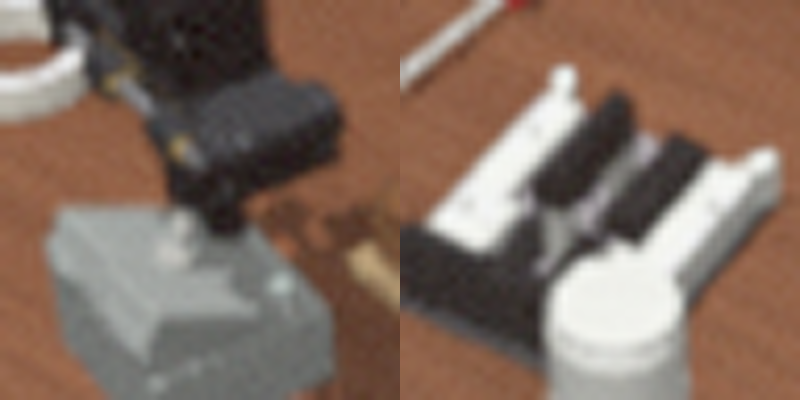

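The knob is drawn out: the pale stem shows at (180,235), and it sits firmly on the stop at about 16 mm of travel with 17 N, held for over 1.5 s. Now I'll let go.

```bash
python3 -m inch '[{"gripper":65,"dx":0,"dy":0,"dz":0,"turn":0},{"gripper":65,"dx":0,"dy":0,"dz":0,"turn":0},{"gripper":65,"dx":0,"dy":0,"dz":0,"turn":0},{"gripper":65,"dx":0,"dy":0,"dz":0,"turn":0},{"gripper":65,"dx":0,"dy":0,"dz":0,"turn":0},{"gripper":65,"dx":0,"dy":0,"dz":-40,"turn":0},{"gripper":65,"dx":0,"dy":0,"dz":-80,"turn":0},{"gripper":65,"dx":0,"dy":0,"dz":-110,"turn":0},{"gripper":65,"dx":0,"dy":0,"dz":-110,"turn":0}]'|sed -n '1,2p;4,5p'
python3 -m inch '[{"gripper":65,"dx":0,"dy":80,"dz":0,"turn":0},{"gripper":65,"dx":0,"dy":80,"dz":0,"turn":0},{"gripper":65,"dx":-60,"dy":220,"dz":0,"turn":0},{"gripper":65,"dx":-60,"dy":220,"dz":0,"turn":0},{"gripper":65,"dx":-60,"dy":220,"dz":0,"turn":0},{"gripper":65,"dx":-60,"dy":220,"dz":0,"turn":0},{"gripper":65,"dx":-60,"dy":220,"dz":0,"turn":0},{"gripper":65,"dx":-60,"dy":220,"dz":0,"turn":0}]'|sed -n '1,2p;4,5p'
python3 - <<'E'
from fit import *
T=capture("top");S=capture("side")
cv2.imwrite("pics/end.png",np.vstack([np.hstack([crop(T,(254,172),28,300)[0],crop(T,(345,175),28,300)[0]]),np.hstack([crop(S,(242,221),28,300)[0],crop(S,(205,180),40,300)[0]])]))
K=[]
for n,im,c in(("top",T,(345.6,172.6)),("side",S,(191.5,172.5))):
    g=im.max(2).astype(float);x0,y0=int(c[0])-6,int(c[1])-6
    w=np.clip(75-g[y0:y0+13,x0:x0+13],0,None);yy,xx=np.mgrid[y0:y0+13,x0:x0+13];print(n,(w*xx).sum()/w.sum(),(w*yy).sum()/w.sum())
E
```

```text
time_s: 23.2
position: [0.5428, -0.3125, 0.227]
force: [1.0, -0.6, 0.1]
opening: 0.65
time_s: 24.0
position: [0.4222, -0.5041, 0.2206]
force: [-0.2, 0.3, 0.2]
opening: 0.646
top nan nan
side 192.06531881804042 173.3841368584759<stdin>:7: RuntimeWarning: invalid value encountered in scalar divide
```

View pics/end.png

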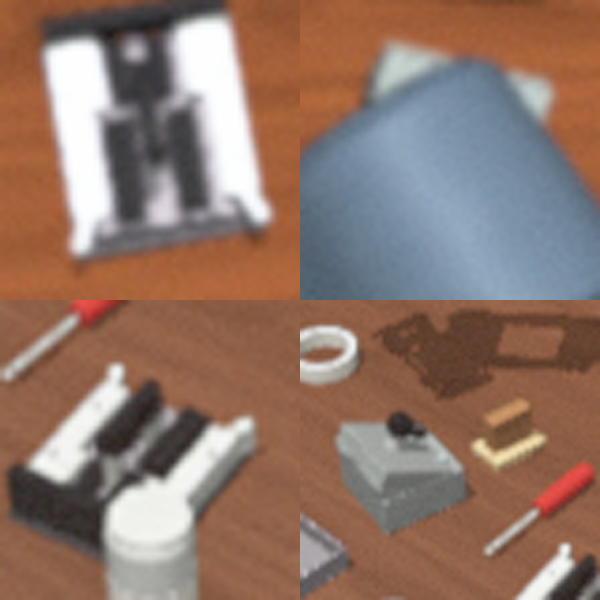

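```bash
python3 -c "
from rig import *
print(hand_in())"
```

```text
the job is handed in; nothing more can be done
None
```

The job is done and handed in at about 24 s of the 72 s allowed, with the robot touching nothing.

- **Sanding block:** I lifted it out of the dock and set it on its base at about (0.42, -0.27). The last side picture shows it upright and clear of the dock.
- **Battery tray:** I turned the grey tray about 138° and slid it in narrow end first. It stalled firmly against the stop at 15 N. The tray's x came to about 0.602, against my dock estimate of 0.598–0.599. In the last pictures its nose is at the back stop.
- **Starter knob:** Only then did I pull the knob. It reached its stop at about 16 mm of travel, I held it there at 17 N for about 1.8 s, and let go. In the side picture its centre is back at its rest position: (192.1, 173.4), the same as before the pull.

**Limits of the checks:**
- The arm hid the knob in the last top picture, so its return to rest was checked from the side only.
- The tray's exact x rests on the stall and a dock estimate good to about 3 mm.
- I compared only the starter and dock area afterwards. I never touched the other things on the bench, but did not check each one.

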